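# Sweep stray pipette bulbs into the bench tray

## Robot

A 7-joint arm with a two-finger parallel gripper is mounted at the origin on the work surface; the furniture and walls round the work are solid. World frame = base frame: x ahead of the robot, y to its left, z up, the work surface at z = 0. Lengths are in m, angles in rad, forces in N, time in s.
With the tool pointing down it reaches from about 0.4 to 0.85 m from the base axis. Payload 6.9 kg.
Tool frame: the origin (TCP) lies between the finger pads; the fingertips stand 17 mm ahead of it and the grasp point (between the pads) lies 2 mm behind it; z points along the fingers, y is the line along which they close (so a half turn about z gives the same grasp; the last joint's range is limited). The gripper opens to 85 mm and grips with 20 to 120 N. Pads are 22 mm wide; open, the fingers measure 114 mm over their backs; the gripper's body (76 mm by 85 mm) begins 54 mm behind the grasp point. The pads swing forward as they close: fully open they stand 13 mm farther back than shut.
Start: joints at [1.304, 0.507, -0.238, 1.5, 0.126, 1.149, -0.155], TCP at [0.228, -0.582, 0.222] pointing down, gripper open.
Joint ranges: [-3.08, 3.08], [-0.24, 2.05], [-1.43, 1.35], [0, 2.5], [-1.52, 4.66], [0.17, 1.96], [-2.89, 2.89]. Speed limits (rad/s): [2.39, 2.39, 3.14, 3.14, 3.14, 3.14, 3.14].

## Interface

Orientations are given as a unit quaternion [w, x, y, z].
In Python, from bench import r, imaging, spotter gives the robot as it stands.
- The arm moves only by the tool jog_arm, never from a script. Its argument "rows" is a list of rows, each a list of 7 numbers: the shift along the tool's x, y, z in mm, then the turn, a rotation vector about the tool's x, y, z in degrees, then the gripper's target within -1 to 1 (fully open at 1, half-way at 0, shut at -1). A call has 1 to 5 rows; each row shifts and turns the commanded pose from where the row before left it, along the tool's axes as they then stand; what a row does not reach is not made up. A row lasts 1/8 s, in which the tool goes at most 62.5 mm and 10.7 degrees, less where a joint would pass 70% of its speed; a pose out of reach is approached as far as the arm can. A call is refused whole if a number of a shift passes 62.5 or a number of a turn 10.7, either way. A call with a gripper value outside its range is refused whole. The fingers move at their own pace and stop on an object; the grip force is fixed at half the most. Time passes only in rows, so rows that do not move let the fingers close. It gives the time, the measured TCP pose, the force, the opening and the grip force at its end, in the units of the state.
- r.sense(): the state, without advancing time (a new reading comes with each control period).
- imaging.camera(name): name is "scene" or "side" or "wrist"; returns (picture, depth): 384x512x3 uint8, red, green, blue; 384x512 float32, m along the optical axis (not along the pixel's ray), 0 where there is no reading.
- imaging.camera_model(name): a dict with "vertical_fov" (degrees; the focal length in pixels is half the picture's height over the tangent of half this angle, whatever the lens; pixels are square), "cx", "cy" (the principal point, pixels), "k1" (the pictures are not rectified: a ray, as slopes to the right and down, at radius r is drawn at 1 + k1 r^2 times it, then the intrinsics apply), "extrinsics" (4x4, takes a point from world to camera coordinates). Camera axes: x right, y down, z forward; pixel columns grow to the right and rows downward; lengths in m; the calibration is good to about 2 mm. A picture is of the moment at which its call begins: read the wrist's pose just before it. camera_model takes no time and is no camera call; for the wrist camera it gives the pose at the moment of the call.
- r.finish_job(): hands the job in; it is judged then, once.
Trained networks look in the newest picture that a camera, given by its name, has taken for a name from the list of things; names that differ only in an ending like _2 or _b are one class to them, and where a whole thing is asked for, a point or a joint stands for the part that bears it (a point fixed in the world has none). Each returns a list of dicts, best first, with "p" (0 to 1); they miss things now and then, are a little off and sometimes report something else, mostly with a low value. They report only what shows in the picture. A call takes as long as a camera call. They do not tell look-alikes from the thing itself.
- spotter.regions_of(name, camera): "pixels" (384x512 bool, what is visible of it) and "point" ([column, row] in pixels, amid what is visible of it).
The state is a dict: "t": time; "joint_positions": joint angles; "qd": joint speeds; "effort": joint torques, N m; "position": TCP position; "orientation": TCP orientation; "force": force on the tool from outside, world axes, zero at the start; "moment": the same for the moment, N m; "gripper_width": finger opening in m; "grasp_force": force on a finger pad.
Only numpy, scipy, OpenCV 4.12 (cv2) and the standard library are available. Lean on these libraries where they do the work, as an engineer would, in place of code of your own. Each camera call takes 0.05 s, during which the arm holds its last target. There are 200 camera calls.

## Task

Tidy the bench: with the fingers, sweep the two rubber pipette bulbs that lie out in front of the metal tray (not those by the pipette stand at the back) along the table through the tray's open front, until each lies completely inside. Push them only, do not pick them up, and leave the beaker, the dropper bottle and the flask standing where they are.

Things in the scene. Friction and masses are not known exactly. Their poses are not given: they have to be found in the camera images.
- bulb_1: One of two loose rubber pipette bulbs (a round squeeze bulb with a short neck) lying on the bench, 80 mm long (own y axis), 49 mm wide (x) and 49 mm high, 50 g (35 to 70). Origin: middle of its length, on the underside. Lies at any yaw; it behaves like a block of that size: it slides and turns when pushed, and does not roll.
- bulb_1_center (a point): Centre of bulb_1, 24.5 mm above its underside.
- bulb_1_end_a (a point): End of bulb_1 on its long axis, 40 mm from the centre towards its own +y.
- bulb_1_end_b (a point): End of bulb_1 on its long axis, 40 mm from the centre towards its own -y.
- bulb_2: The other of two loose rubber pipette bulbs (a round squeeze bulb with a short neck) lying on the bench, 80 mm long (own y axis), 49 mm wide (x) and 49 mm high, 50 g (35 to 70). Origin: middle of its length, on the underside. Lies at any yaw; it behaves like a block of that size: it slides and turns when pushed, and does not roll.
- bulb_2_center (a point): Centre of bulb_2, 24.5 mm above its underside.
- bulb_2_end_a (a point): End of bulb_2 on its long axis, 40 mm from the centre towards its own +y.
- bulb_2_end_b (a point): End of bulb_2 on its long axis, 40 mm from the centre towards its own -y.
- pan: Fixed sheet-metal tray (dustpan shape), open at top and front: 150 mm deep, 280 wide (274 inside), walls 3 mm thick, 38 high with rim (18 for the first 20 mm of the sides). Floor 2 mm above the table; lip rises 0 to 2 mm over the first 20 mm. Screw tabs 5 mm high stick out 20 mm each side. Origin: middle of the front lip edge, table height; x points from the open front into it, y across, z up.
- beaker: Small empty glass beaker standing loose on the bench behind the bulbs, 55 x 50 x 58 mm high, 60 g. Origin: centre of its base. Not to be moved.
- dropper: Small brown dropper bottle with a black rubber teat, standing, 33 mm across, 102 mm high. Origin: centre of its base. Not to be moved.
- flask: Small conical glass flask, standing, 52 mm across its base, 87 mm high. Origin: centre of its base. Not to be moved.
There are look-alikes about, which are no part of the job. What is shaped like the bulb_2 but yellow is not meant.

How it is judged:
By the outcome, as a careful person would: the job done as asked, in the order asked, and still so for the second after the job is handed in, with the robot touching nothing.
It also fails if it takes over 61 s, if anything falls off the work surface, if the arm or the gripper's body presses on something with over 40 N, if the wrist force passes 120 N, or if a joint passes its speed limit or range.

## Working session

There is one attempt and no reset: what is moved stays moved. The work goes in short steps, Python scripts to look and compute and a tool call to move; the robot and the scene stay as the last step left them, time stands still between calls to the robot, and variables do not carry over. Pictures are saved under pics/ and viewed, at most 10 in all, crops included, and the job is handed in when it is done.

Besides the shell and the picture viewer there is one more tool, called after "Call:" as name(argument=value, ...) on one line, values as JSON. jog_arm: Moves the arm, as the interface text tells. Its arguments: {"type":"object","properties":{"rows":{"type":"array"}},"required":["rows"]}

```bash
mkdir -p pics; cat > h.py <<'E'
import numpy as np, cv2
from bench import r, imaging, spotter
def world(cam, pts, depth=None, z=None, m=None):
    m = m or imaging.camera_model(cam); f=192/np.tan(np.radians(m["vertical_fov"]/2))
    p=np.array(pts,float).reshape(-1,2); d=np.c_[(p[:,0]-m["cx"])/f,(p[:,1]-m["cy"])/f]
    u=d.copy()
    for _ in range(20): u=d/(1+m["k1"]*(u**2).sum(1,keepdims=True))
    E=np.array(m["extrinsics"]); R,t=E[:3,:3],E[:3,3]; c=-R.T@t
    rays=np.c_[u,np.ones(len(u))]
    if z is None: return (rays*np.array(depth).reshape(-1,1)-t)@R
    w=rays@R; return c+w*((z-c[2])/w[:,2])[:,None]
def save(cam,img,n): cv2.imwrite(f"pics/{n}.png",img[:,:,::-1])
E
python3 - <<'E'
from h import *
s=r.sense(); print(s["t"],s["position"],s["orientation"])
ims=[]
for c in("scene","side"):
    a,d=imaging.camera(c); ims.append(a); np.save(f"{c}_d.npy",d); np.save(f"{c}.npy",a)
    for n in("bulb_1","pan","beaker","dropper","flask"):
        for q in spotter.regions_of(n,c):
            ys,xs=np.nonzero(q["pixels"]&(d>0))
            if len(xs)<5: continue
            w=world(c,np.c_[xs,ys],d[ys,xs])
            print(c,n,round(q["p"],2),np.round(q["point"]),len(xs),"med",np.round(np.median(w,0),3),"min",np.round(np.percentile(w,2,0),3),"max",np.round(np.percentile(w,98,0),3),"rgb",a[ys,xs].mean(0).round())
save("",ims[0],"scene0");save("",ims[1],"side0")
E
```

```text
0.0 [ 0.22734644 -0.58159867  0.22070627] [-9.02384646e-04  9.82675967e-01  1.85329677e-01 -2.02914021e-04]
scene bulb_1 0.69 [276. 210.] 241 med [0.448 0.12  0.038] min [0.431 0.071 0.02 ] max [0.473 0.135 0.051] rgb [ 62. 100.  78.]
scene bulb_1 0.62 [360. 170.] 213 med [ 0.289 -0.195  0.034] min [ 0.248 -0.22   0.007] max [ 0.317 -0.185  0.051] rgb [170. 140.  31.]
scene bulb_1 0.55 [232. 179.] 213 med [0.638 0.026 0.036] min [ 0.624 -0.032  0.012] max [0.661 0.042 0.05 ] rgb [149.  71.  66.]
scene pan 0.93 [301. 150.] 2476 med [ 0.521 -0.264  0.004] min [ 0.381 -0.34  -0.001] max [ 0.669 -0.168  0.038] rgb [169. 156. 144.]
scene beaker 0.66 [240. 206.] 316 med [0.552 0.157 0.039] min [0.532 0.126 0.004] max [0.576 0.171 0.06 ] rgb [153. 145. 134.]
scene dropper 0.57 [203. 161.] 206 med [ 0.773 -0.016  0.046] min [ 0.762 -0.098  0.002] max [ 0.843 -0.006  0.093] rgb [108.  91.  80.]
scene flask 0.77 [199. 265.] 463 med [0.543 0.386 0.036] min [ 0.526  0.362 -0.   ] max [0.575 0.401 0.088] rgb [164. 157. 146.]
side bulb_1 0.71 [274. 214.] 284 med [0.446 0.124 0.036] min [0.429 0.073 0.016] max [0.473 0.139 0.049] rgb [56. 98. 78.]
side bulb_1 0.61 [226. 183.] 246 med [0.637 0.03  0.034] min [ 0.623 -0.025  0.011] max [0.664 0.044 0.048] rgb [137.  71.  68.]
side pan 0.55 [293. 150.] 2915 med [ 0.527 -0.263  0.003] min [ 0.383 -0.343 -0.003] max [ 0.668 -0.164  0.039] rgb [155. 150. 142.]
side beaker 0.64 [236. 214.] 439 med [0.551 0.158 0.035] min [ 0.531  0.073 -0.002] max [0.597 0.174 0.058] rgb [145. 143. 135.]
side dropper 0.61 [195. 164.] 236 med [ 0.772 -0.014  0.045] min [ 0.761 -0.029  0.003] max [ 0.789 -0.005  0.095] rgb [104.  90.  80.]
side flask 0.57 [195. 277.] 482 med [0.541 0.389 0.037] min [0.524 0.368 0.006] max [0.561 0.403 0.086] rgb [156. 155. 148.]
```

```bash
python3 - <<'E'
import cv2,numpy as np
a=np.load("scene.npy")[90:310,140:420,::-1]
cv2.imwrite("pics/crop0.png",cv2.resize(a,None,fx=2.7,fy=2.7,interpolation=cv2.INTER_CUBIC))
E
```

```text
(no output)
```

View pics/scene0.png

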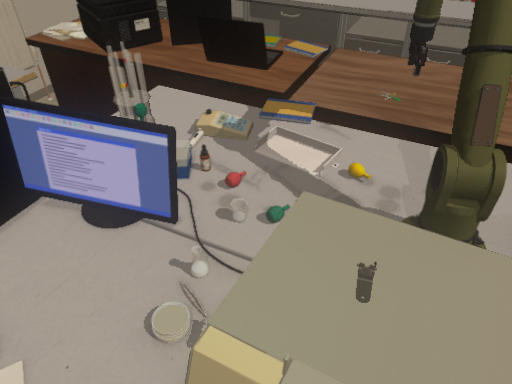

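View pics/crop0.png

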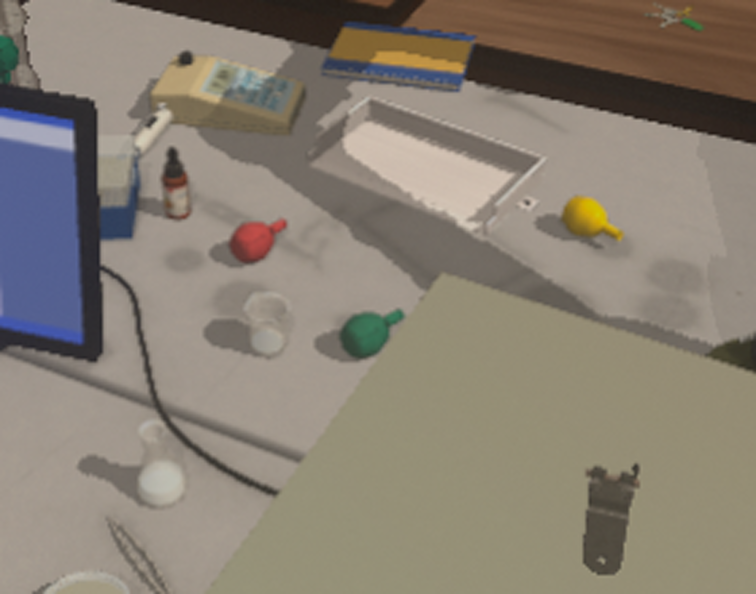

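The scene shows these candidates:
- **Green bulb** (276,213): loose on the bench in front of the tray, so it is a target.
- **Red bulb** (233,179): also loose in front of the tray, so it is a target.
- **Yellow bulb** (357,170): beside the tray, and the excluded look-alike.
- **Dark green bulb** (140,108): by the pipette stand at the back, so excluded.

The tray (300,150) opens toward the bulbs. The beaker is at (240,210), the dropper at (205,160) and the flask at (199,266). The enlarged crop confirms all of this.

```bash
python3 - <<'E'
from h import *
from scipy.optimize import least_squares
def cloud(c,box=None):
    d=np.load(f"{c}_d.npy"); ys,xs=np.nonzero(d>0)
    return world(c,np.c_[xs,ys],d[ys,xs]), np.load(f"{c}.npy")[ys,xs].astype(int)
for c in("scene","side"):
    w,a=cloud(c)
    hsv=cv2.cvtColor(a.astype(np.uint8)[None],cv2.COLOR_RGB2HSV)[0].astype(int)
    for n,cen,hue in(("green",(.447,.11),80),("red",(.638,.01),0),("yellow",(.285,-.2),25)):
        dh=abs((hsv[:,0]-hue+90)%180-90)
        k=(np.hypot(*(w[:,:2]-cen).T)<.09)&(dh<15)&(hsv[:,1]>90)&(w[:,2]>.004)&(w[:,2]<.06)
        p=w[k]
        f=lambda v:np.linalg.norm(p-[v[0],v[1],.0245],axis=1)-.0245
        o=least_squares(f,cen,loss="soft_l1",f_scale=.002).x
        far=p[np.hypot(*(p[:,:2]-o).T)>.03]; m=far.mean(0)[:2]-o; u=m/np.hypot(*m)
        print(c,n,k.sum(),"sphere",o.round(3),"neck dir",u.round(2),"yaw",np.degrees(np.arctan2(u[1],u[0])).round(),"reach",((p[:,:2]-o)@u).max().round(3),"ctr",(o+.0155*u).round(3))
    # pan walls: points z .025-.045 near
    k=(w[:,0]>.33)&(w[:,0]<.72)&(w[:,1]>-.4)&(w[:,1]<-.13)&(w[:,2]>.028)&(w[:,2]<.045)
    q=w[k][:,:2]; rect=cv2.minAreaRect(q.astype(np.float32)); print("pan high rim",rect,cv2.boxPoints(rect).round(3).tolist())
    k=(w[:,0]>.33)&(w[:,0]<.72)&(w[:,1]>-.4)&(w[:,1]<-.13)&(w[:,2]>.008)&(w[:,2]<.045)
    q=w[k][:,:2]; rect=cv2.minAreaRect(q.astype(np.float32)); print("pan rim",cv2.boxPoints(rect).round(3).tolist(),rect)
    # obstacles
    H,xe,ye=np.histogram2d(*w[w[:,2]>.06][:,:2].T,bins=[np.arange(-.2,1.1,.1),np.arange(-.8,.8,.1)])
    Z=np.zeros(H.shape)
    for X in w: 
        i,j=int((X[0]+.2)//.1),int((X[1]+.8)//.1)
        if 0<=i<Z.shape[0] and 0<=j<Z.shape[1]: Z[i,j]=max(Z[i,j],X[2])
    if c=="scene":
        print("maxz cm rows x from -.2, cols y from -.8"); print((Z*100).round().astype(int))
E
```

```text
scene green 168 sphere [0.453 0.109] neck dir [-0.48 -0.87] yaw -119.0 reach 0.052 ctr [0.446 0.095]
scene red 203 sphere [0.647 0.015] neck dir [-0.38 -0.92] yaw -112.0 reach 0.054 ctr [0.641 0.001]
scene yellow 218 sphere [ 0.292 -0.21 ] neck dir [-0.88  0.47] yaw 152.0 reach 0.051 ctr [ 0.279 -0.202]
pan high rim ((0.5250499248504639, -0.2603522539138794), (0.1381618231534958, 0.2874879539012909), 80.94093322753906) [[0.3720000088214874, -0.3059999942779541], [0.656000018119812, -0.35100001096725464], [0.6779999732971191, -0.2150000035762787], [0.39399999380111694, -0.17000000178813934]]
pan rim [[0.36399999260902405, -0.3050000071525574], [0.656000018119812, -0.3540000021457672], [0.6819999814033508, -0.20100000500679016], [0.38999998569488525, -0.1509999930858612]] ((0.5230585336685181, -0.25270432233810425), (0.15555241703987122, 0.29585427045822144), 80.42583465576172)
maxz cm rows x from -.2, cols y from -.8
[[ 0  0  0  0  0  1  0  2  0  0  0  0  0  0  0]
 [ 0  0  0  0  0  0 52 52 37  0  0 35 35 35 35]
 [ 0  0  0  1  0  1 60 54 38  0  0 35 35 35 35]
 [ 0  0 49  1  1  1  1  2 
[... 592 characters left out ...]
0.64  0.003]
side yellow 240 sphere [ 0.292 -0.207] neck dir [-0.91  0.41] yaw 156.0 reach 0.051 ctr [ 0.278 -0.2  ]
pan high rim ((0.5257765054702759, -0.25990521907806396), (0.13636735081672668, 0.2869628369808197), 80.0668716430664) [[0.37299999594688416, -0.3019999861717224], [0.6549999713897705, -0.35199999809265137], [0.6790000200271606, -0.21699999272823334], [0.3959999978542328, -0.1679999977350235]]
pan rim [[0.3720000088214874, -0.3059999942779541], [0.6549999713897705, -0.35499998927116394], [0.6819999814033508, -0.19699999690055847], [0.4000000059604645, -0.1469999998807907]] ((0.527327299118042, -0.25106701254844666), (0.16066880524158478, 0.2868988513946533), 80.12861633300781)
```

```bash
cat >> h.py <<'E'
from scipy.spatial.transform import Rotation as Rn
def plan(wps, step=55, g=-0.3, dturn=10):
    """waypoints (x,y,z,yaw of tool x in deg, step mm) -> rows of jog_arm, tool kept pointing down"""
    s=r.sense(); p=np.array(s["position"]); q=s["orientation"]; R=Rn.from_quat([*q[1:],q[0]])
    print("t",s["t"],"at",p.round(4),"yaw",np.degrees(np.arctan2(*R.as_matrix()[[1,0],0])).round(1),"F",np.round(s["force"],1),"w",round(s["gripper_width"],4),"j",np.round(s["joint_positions"],2))
    for x,y,z,yaw,st in wps:
        T=Rn.from_euler("xz",[180,yaw],degrees=True); dp=np.array([x,y,z])-p; rv=(R.inv()*T).as_rotvec(degrees=True)
        n=max(1,int(np.ceil(np.linalg.norm(dp)/(st or step)*1e-0*1000)),int(np.ceil(np.linalg.norm(rv)/dturn)))
        for i in range(n):
            d=np.round(R.inv().apply((np.array([x,y,z])-p)*1000/(n-i)),0); v=np.round((R.inv()*T).as_rotvec(degrees=True)/(n-i),1)
            print([*d.astype(int).tolist(),*v.tolist(),g]); p=p+R.apply(d)/1000; R=R*Rn.from_rotvec(v,degrees=True)
        print("--",p.round(3))
E
python3 -c "
from h import *
plan([(.52,-.3,.2,80.4,58),(.657,.09,.15,80.4,58),(.657,.09,.03,80.4,40)])
w=np.load('scene_d.npy');ys,xs=np.nonzero(w>0);c=world('scene',np.c_[xs,ys],w[ys,xs]);k=(c[:,2]>.3)&(c[:,1]>.15)&(c[:,0]>-.1)&(c[:,0]<.55);print('shelf hull',cv2.approxPolyDP(cv2.convexHull(c[k][:,:2].astype(np.float32)),.02,True)[:,0].round(2).tolist())
"
```

```text
t 0.6 at [ 0.2276 -0.5821  0.2216] yaw 21.4 F [-0.2  0.1 -1. ] w 0.0852 j [ 1.3   0.51 -0.24  1.5   0.13  1.15 -0.15]
[47, -20, 3, 0.0, 0.0, -7.4, -0.3]
[49, -13, 3, 0.0, 0.0, -7.4, -0.3]
[50, -7, 3, 0.0, 0.0, -7.4, -0.3]
[51, 0, 3, 0.0, 0.0, -7.4, -0.3]
[50, 6, 2, 0.0, 0.0, -7.4, -0.3]
[49, 13, 3, -0.0, 0.0, -7.3, -0.3]
[47, 19, 2, -0.0, 0.0, -7.4, -0.3]
[45, 24, 3, -0.0, 0.0, -7.3, -0.3]
-- [ 0.52 -0.3   0.2 ]
[51, 9, 6, -0.0, 0.0, -0.0, -0.3]
[51, 9, 6, -0.0, 0.0, -0.0, -0.3]
[51, 9, 6, -0.0, 0.0, -0.0, -0.3]
[51, 9, 6, -0.0, 0.0, -0.0, -0.3]
[51, 9, 6, -0.0, 0.0, -0.0, -0.3]
[51, 8, 7, -0.0, 0.0, -0.0, -0.3]
[51, 9, 6, -0.0, 0.0, -0.0, -0.3]
[51, 8, 7, -0.0, 0.0, -0.0, -0.3]
-- [0.657 0.09  0.15 ]
[0, 0, 40, -0.0, 0.0, -0.0, -0.3]
[0, 0, 40, -0.0, 0.0, -0.0, -0.3]
[0, 0, 40, -0.0, 0.0, -0.0, -0.3]
-- [0.657 0.09  0.03 ]
shelf hull [[0.30000001192092896, 0.75], [0.17000000178813934, 0.7400000095367432], [-0.07000000029802322, 0.6000000238418579], [-0.07000000029802322, 0.3700000047683716], [0.28999999165534973, 0.36000001430511475]]
```

Call:
jog_arm(rows=[[47,-20,3,0,0,-7.4,-0.3],[49,-13,3,0,0,-7.4,-0.3],[50,-7,3,0,0,-7.4,-0.3],[51,0,3,0,0,-7.4,-0.3],[50,6,2,0,0,-7.4,-0.3]])

```text
t: 1.23
position: [0.4112, -0.4049, 0.2077]
orientation: [0.0, 0.872, 0.489, 0.0]
force: [-0.3, 0.4, -0.3]
gripper_width: 0.0297
grasp_force: 0.0
```

Call:
jog_arm(rows=[[49,13,3,0,0,-7.3,-0.3],[47,19,2,0,0,-7.4,-0.3],[45,24,3,0,0,-7.3,-0.3],[51,9,6,0,0,0,-0.3],[51,9,6,0,0,0,-0.3]])

```text
t: 1.85
position: [0.5552, -0.2011, 0.1874]
orientation: [0.0, 0.764, 0.645, 0.0]
force: [0.3, -0.1, 0.7]
gripper_width: 0.0298
grasp_force: 0.0
```

Call:
jog_arm(rows=[[51,9,6,0,0,0,-0.3],[51,9,6,0,0,0,-0.3],[51,9,6,0,0,0,-0.3],[51,8,7,0,0,0,-0.3],[51,9,6,0,0,0,-0.3]])

```text
t: 2.48
position: [0.6411, 0.0429, 0.1564]
orientation: [0.0, 0.764, 0.645, -0.0]
force: [0.7, -0.4, 0.2]
gripper_width: 0.03
grasp_force: 0.0
```

```bash
cat >> h.py <<'E'
def bulbs(c, which=(("green",80),("red",0)), show=None):
    m=imaging.camera_model(c); a,d=imaging.camera(c)
    if show: save(c,a,show)
    ys,xs=np.nonzero(d>0); w=world(c,np.c_[xs,ys],d[ys,xs],m=m)
    hsv=cv2.cvtColor(a,cv2.COLOR_RGB2HSV)[ys,xs].astype(int)
    for n,hue in which:
        dh=abs((hsv[:,0]-hue+90)%180-90)
        k=(dh<15)&(hsv[:,1]>90)&(w[:,2]>.006)&(w[:,2]<.06)&(w[:,0]>.3)&(w[:,0]<.72)&(abs(w[:,1])<.35)
        p=w[k]
        if len(p)<40: print(n,"few",len(p)); continue
        p=p[np.hypot(*(p[:,:2]-np.median(p[:,:2],0)).T)<.08]
        o=least_squares(lambda v:np.linalg.norm(p-[*v,.0245],axis=1)-.0245,np.median(p[:,:2],0),loss="soft_l1",f_scale=.002).x
        far=p[np.hypot(*(p[:,:2]-o).T)>.03]
        if len(far)<3: print(c,n,len(p),"sphere",o.round(3),"no neck"); continue
        u=far.mean(0)[:2]-o; u/=np.hypot(*u); ctr=o+.0155*u
        P=np.array([.539,-.181]); U=np.array([-.168,-.986]); V=np.array([.986,-.168])
        e=[ctr+.04*u*sa+.0245*sb*np.array([-u[1],u[0]]) for sa in(1,-1) for sb in(1,-1)]
        print(c,n,len(p),"ctr",ctr.round(3),"yaw",np.degrees(np.arctan2(u[1],u[0])).round(),"reach",((p[:,:2]-o)@u).max().round(3),"pan u,v",((ctr-P)@U).round(3),((ctr-P)@V).round(3),"u range",min((x-P)@U for x in e).round(3),max((x-P)@U for x in e).round(3))
    return w,a
from scipy.optimize import least_squares
E
python3 -c "
from h import *
w,a=bulbs('wrist',show='w1')
k=(w[:,0]>.33)&(w[:,0]<.72)&(w[:,1]>-.4)&(w[:,1]<-.12)&(w[:,2]>.008)&(w[:,2]<.045)
print(k.sum(), k.sum()>20 and cv2.boxPoints(cv2.minAreaRect(w[k][:,:2].astype(np.float32))).round(3).tolist())
plan([(.657,.09,.14,80.4,58),(.657,.09,.03,80.4,40),(.624,-.07,.03,80.4,22)])
"
```

```text
wrist green 3117 ctr [0.447 0.095] yaw -111.0 reach 0.054 pan u,v -0.256 -0.137 u range -0.3 -0.212
wrist red 2469 ctr [0.64  0.001] yaw -109.0 reach 0.054 pan u,v -0.197 0.069 u range -0.24 -0.153
0 False
t 2.525 at [0.6418 0.053  0.156 ] yaw 80.8 F [1.5 7.2 1. ] w 0.0299 j [ 0.19  0.63 -0.53  1.54  0.34  1.07 -0.58]
[39, 9, 16, -0.0, -0.4, 0.4, -0.3]
-- [0.657 0.09  0.14 ]
[0, 0, 37, -0.0, -0.0, 0.0, -0.3]
[0, 0, 37, -0.0, -0.0, 0.0, -0.3]
[0, 0, 36, -0.0, -0.0, 0.0, -0.3]
-- [0.657 0.09  0.03 ]
[-20, -1, 0, -0.0, -0.0, 0.0, -0.3]
[-20, -1, 0, -0.0, -0.0, 0.0, -0.3]
[-21, -1, 0, -0.0, -0.0, 0.0, -0.3]
[-20, -1, 0, -0.0, -0.0, 0.0, -0.3]
[-21, 0, 0, -0.0, -0.0, 0.0, -0.3]
[-20, -1, 0, -0.0, -0.0, 0.0, -0.3]
[-21, 0, 0, -0.0, -0.0, 0.0, -0.3]
[-20, -1, 0, -0.0, -0.0, 0.0, -0.3]
-- [ 0.624 -0.07   0.03 ]
```

View pics/w1.png

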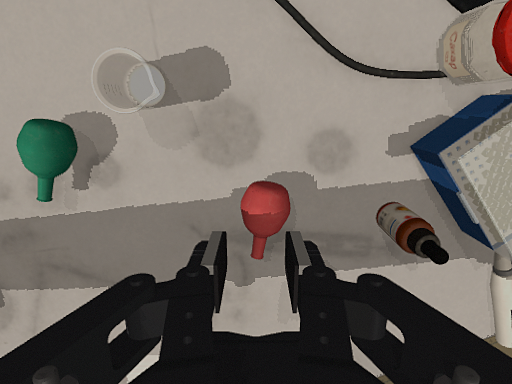

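The wrist view shows red at (265,215), green at (47,158), the beaker at (125,80) and the dropper at (410,235). The positions agree with the scene fit, so I'll go down behind red.

Call:
jog_arm(rows=[[44,9,16,0,0,0,-0.3],[0,0,37,0,0,0,-0.3],[0,0,37,0,0,0,-0.3],[0,0,30,0,0,0,-0.3],[0,0,5,0,0,0,-0.3]])

```text
t: 3.15
position: [0.6554, 0.0827, 0.0295]
orientation: [-0.001, 0.764, 0.645, -0.002]
force: [0.3, -0.5, -0.3]
gripper_width: 0.0296
grasp_force: 0.0
```

```bash
python3 -c "
from h import *
plan([(.606,-.17,.029,80.4,22)])"
```

```text
t 3.15 at [0.6554 0.0827 0.0295] yaw 80.4 F [ 0.3 -0.5 -0.3] w 0.0296 j [ 0.1   0.78 -0.46  1.61  0.43  0.86 -0.7 ]
[-21, -1, 0, -0.0, 0.0, -0.0, -0.3]
[-21, 0, 0, -0.0, 0.0, -0.0, -0.3]
[-22, -1, 0, -0.0, 0.0, -0.0, -0.3]
[-21, 0, 0, -0.0, 0.0, -0.0, -0.3]
[-22, -1, 0, -0.0, 0.0, -0.0, -0.3]
[-21, 0, 0, -0.0, 0.0, -0.0, -0.3]
[-22, -1, 0, -0.0, 0.0, -0.0, -0.3]
[-21, 0, 0, -0.0, 0.0, -0.0, -0.3]
[-22, -1, 0, -0.1, 0.0, -0.0, -0.3]
[-21, 0, 0, -0.0, 0.0, -0.0, -0.3]
[-22, -1, 0, -0.1, 0.0, -0.0, -0.3]
[-21, 0, 1, -0.0, 0.1, -0.0, -0.3]
-- [ 0.606 -0.17   0.029]
```

Call:
jog_arm(rows=[[-21,0,0,0,0,0,-0.3],[-21,0,0,0,0,0,-0.3],[-21,0,0,0,0,0,-0.3],[-21,0,0,0,0,0,-0.3],[-21,0,0,0,0,0,-0.3]])

```text
t: 3.78
position: [0.6391, -0.022, 0.032]
orientation: [0.0, 0.764, 0.645, 0.0]
force: [0.3, -0.3, 0.2]
gripper_width: 0.0298
grasp_force: 0.2
```

```bash
python3 -c "
from h import *
bulbs('scene',show='s1');bulbs('side');plan([])"
```

```text
scene green 171 ctr [0.446 0.095] yaw -118.0 reach 0.052 pan u,v -0.257 -0.138 u range -0.302 -0.211
scene red 106 ctr [ 0.631 -0.073] yaw -117.0 reach 0.049 pan u,v -0.122 0.072 u range -0.167 -0.076
side green 216 ctr [0.445 0.098] yaw -120.0 reach 0.053 pan u,v -0.259 -0.14 u range -0.305 -0.213
side red 111 ctr [ 0.629 -0.076] yaw -117.0 reach 0.053 pan u,v -0.119 0.071 u range -0.165 -0.073
t 3.875 at [ 0.6387 -0.0247  0.0314] yaw 80.1 F [0.1 0.  0.8] w 0.0297 j [ 0.28  0.75 -0.47  1.67  0.44  0.82 -0.57]
```

Call:
jog_arm(rows=[[-20,0,0,0,0,0,-0.3],[-20,0,0,0,0,0,-0.3],[-20,0,0,0,0,0,-0.3],[-20,0,0,0,0,0,-0.3],[-20,0,0,0,0,0,-0.3]])

```text
t: 4.5
position: [0.6225, -0.1195, 0.0317]
orientation: [-0.0, 0.764, 0.645, 0.001]
force: [0.8, 1.6, 0.1]
gripper_width: 0.0301
grasp_force: 0.0
```

```bash
python3 -c "
from h import *
bulbs('scene',(('red',0),));bulbs('side',(('red',0),));plan([])"
```

```text
scene red 103 ctr [ 0.617 -0.174] yaw -106.0 reach 0.055 pan u,v -0.02 0.076 u range -0.063 0.022
side red 104 ctr [ 0.612 -0.171] yaw -122.0 reach 0.049 pan u,v -0.022 0.07 u range -0.068 0.024
t 4.6 at [ 0.6218 -0.1226  0.0314] yaw 80.1 F [-0.6 -0.6  0.7] w 0.03 j [ 0.44  0.75 -0.49  1.69  0.45  0.82 -0.42]
```

Call:
jog_arm(rows=[[-21,0,0,0,0,0,-0.3],[-21,0,0,0,0,0,-0.3],[-21,0,0,0,0,0,-0.3],[-21,0,0,0,0,0,-0.3],[-16,0,0,0,0,0,-0.3]])

```text
t: 5.22
position: [0.6053, -0.2194, 0.0315]
orientation: [0.0, 0.764, 0.645, -0.0]
force: [0.3, 0.4, 0.1]
gripper_width: 0.0301
grasp_force: 0.1
```

Call:
jog_arm(rows=[[0,0,0,0,0,0,-0.3]])

```text
t: 5.35
position: [0.6051, -0.2195, 0.0314]
orientation: [0.0, 0.765, 0.644, -0.0]
force: [-0.6, 0.5, -0.1]
gripper_width: 0.03
grasp_force: 0.0
```

```bash
python3 -c "
from h import *
bulbs('scene',(('red',0),),show='s2');bulbs('side',(('red',0),));
a=cv2.imread('pics/s2.png');cv2.imwrite('pics/s2c.png',cv2.resize(a[100:230,190:400],None,fx=3.5,fy=3.5))
plan([(.62,-.10,.032,80.4,58),(.60,0.0,.15,80.4,58),(.50,.06,.15,110,58),(.388,.125,.15,151.5,58),(.388,.125,.031,151.5,40)])"
```

```text
scene red 88 ctr [ 0.598 -0.272] yaw -117.0 reach 0.055 pan u,v 0.08 0.073 u range 0.034 0.125
side red 89 ctr [ 0.588 -0.26 ] yaw -166.0 reach 0.026 pan u,v 0.07 0.062 u range 0.031 0.109
t 5.45 at [ 0.6059 -0.2167  0.0316] yaw 80.4 F [0.6 0.9 0.4] w 0.0297 j [ 0.6   0.76 -0.5   1.66  0.46  0.84 -0.27]
[39, -2, 0, 0.0, -0.0, -0.0, -0.3]
[39, -2, 0, 0.0, -0.0, -0.0, -0.3]
[39, -2, 0, 0.0, -0.0, -0.0, -0.3]
-- [ 0.62  -0.1    0.032]
[32, -12, -39, 0.0, -0.0, -0.0, -0.3]
[32, -12, -40, 0.0, -0.0, -0.0, -0.3]
[32, -12, -39, 0.0, -0.0, -0.0, -0.3]
-- [0.6  0.   0.15]
[14, -36, 0, 0.0, -0.0, -9.9, -0.3]
[20, -33, 0, 0.0, -0.0, -9.9, -0.3]
[26, -30, 0, 0.0, -0.0, -9.8, -0.3]
-- [0.5  0.06 0.15]
[20, -17, 0, 0.0, -0.0, -8.3, -0.3]
[22, -13, 0, 0.0, -0.0, -8.3, -0.3]
[24, -10, 0, 0.0, -0.0, -8.3, -0.3]
[25, -7, 0, 0.0, -0.0, -8.3, -0.3]
[25, -3, 0, 0.0, -0.0, -8.3, -0.3]
-- [0.388 0.125 0.15 ]
[0, 0, 40, 0.0, -0.0, -0.0, -0.3]
[0, 0, 39, 0.0, -0.0, -0.0, -0.3]
[0, 0, 40, 0.0, -0.0, -0.0, -0.3]
-- [0.388 0.125 0.031]
```

View pics/s2c.png

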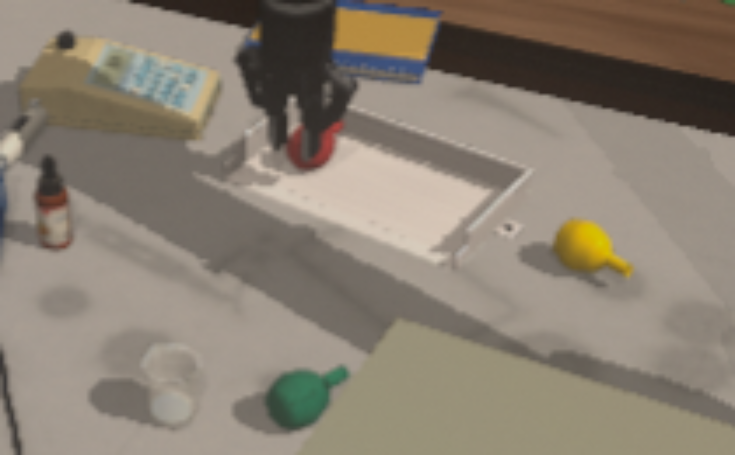

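The crop shows red inside the tray behind the fingers, at about (310,145). Next I'll retract and go round to the left side of green.

Call:
jog_arm(rows=[[39,-2,0,0,0,0,-0.3],[39,-2,0,0,0,0,-0.3],[39,-2,0,0,0,0,-0.3],[32,-12,-39,0,0,0,-0.3],[32,-12,-40,0,0,0,-0.3]])

```text
t: 6.08
position: [0.6059, -0.0307, 0.1112]
orientation: [-0.001, 0.763, 0.646, -0.0]
force: [1.0, 0.2, 0.7]
gripper_width: 0.0303
grasp_force: 0.0
```

Call:
jog_arm(rows=[[32,-12,-39,0,0,0,-0.3],[14,-36,0,0,0,-9.9,-0.3],[20,-33,0,0,0,-9.9,-0.3],[26,-30,0,0,0,-9.8,-0.3],[20,-17,0,0,0,-8.3,-0.3]])

```text
t: 6.7
position: [0.4749, 0.075, 0.15]
orientation: [0.0, 0.509, 0.861, 0.0]
force: [-0.3, -0.5, -0.4]
gripper_width: 0.0299
grasp_force: 0.0
```

Call:
jog_arm(rows=[[22,-13,0,0,0,-8.3,-0.3],[24,-10,0,0,0,-8.3,-0.3],[25,-7,0,0,0,-8.3,-0.3],[16,-3,0,0,0,-8.3,-0.3],[0,0,0,0,0,0,-0.3]])

```text
t: 7.32
position: [0.3945, 0.1203, 0.1498]
orientation: [0.0, 0.245, 0.969, -0.0]
force: [0.3, 0.2, -0.1]
gripper_width: 0.0297
grasp_force: 0.0
```

```bash
python3 -c "
from h import *
bulbs('wrist',show='w2');bulbs('side');
plan([(.393,.121,.15,151.5,58),(.393,.121,.031,151.5,40)])"
```

```text
wrist green 2000 ctr [0.443 0.093] yaw -117.0 reach 0.043 pan u,v -0.254 -0.14 u range -0.3 -0.209
red few 6
side green 232 ctr [0.446 0.098] yaw -116.0 reach 0.054 pan u,v -0.259 -0.139 u range -0.305 -0.214
side red 155 ctr [ 0.598 -0.271] yaw -108.0 reach 0.05 pan u,v 0.078 0.073 u range 0.035 0.121
t 7.425 at [0.3959 0.1195 0.1498] yaw 151.3 F [-0.4 -0.9  0.2] w 0.0298 j [ 0.37  0.39 -0.99  2.12  0.44  0.84  0.19]
[3, 0, 0, 0.0, 0.0, -0.2, -0.3]
-- [0.393 0.121 0.15 ]
[0, 0, 40, 0.0, 0.0, 0.0, -0.3]
[0, 0, 39, 0.0, 0.0, 0.0, -0.3]
[0, 0, 40, 0.0, 0.0, 0.0, -0.3]
-- [0.393 0.121 0.031]
```

Call:
jog_arm(rows=[[4,0,40,0,0,0,-0.3],[0,0,39,0,0,0,-0.3],[0,0,36,0,0,0,-0.3],[0,0,4,0,0,0,-0.3],[-12,0,0,0,0,0,-0.3]])

```text
t: 8.05
position: [0.4029, 0.1158, 0.0311]
orientation: [0.0, 0.246, 0.969, -0.0]
force: [0.2, -0.1, -0.3]
gripper_width: 0.0301
grasp_force: 0.0
```

Call:
jog_arm(rows=[[-15,0,0,0,0,0,-0.3],[-15,0,0,0,0,0,-0.3],[-15,0,0,0,0,0,-0.3],[-15,0,0,0,0,0,-0.3],[0,0,0,0,0,0,-0.3]])

```text
t: 8.68
position: [0.4564, 0.0859, 0.0305]
orientation: [0.0, 0.248, 0.969, 0.0]
force: [-0.0, 0.3, -0.2]
gripper_width: 0.0302
grasp_force: 0.0
```

```bash
python3 -c "
from h import *
bulbs('side',(('green',80),),show='d3');bulbs('scene',(('green',80),));plan([])"
```

```text
side green 166 ctr [0.486 0.076] yaw -141.0 reach 0.05 pan u,v -0.244 -0.095 u range -0.291 -0.198
scene green 65 ctr [0.49  0.068] yaw -122.0 reach 0.049 pan u,v -0.237 -0.09 u range -0.283 -0.191
t 8.775 at [0.455  0.0867 0.0305] yaw 151.4 F [ 0.8  0.4 -0.3] w 0.0299 j [ 0.26  0.63 -0.76  2.14  0.74  0.65  0.05]
```

Call:
jog_arm(rows=[[-15,0,0,0,0,0,-0.3],[-15,0,0,0,0,0,-0.3],[-5,0,0,0,0,0,-0.3],[20,0,0,0,0,0,-0.3],[40,0,-40,0,0,0,-0.3]])

```text
t: 9.4
position: [0.4325, 0.098, 0.0693]
orientation: [-0.002, 0.248, 0.969, -0.0]
force: [1.9, 0.3, 1.0]
gripper_width: 0.0302
grasp_force: 0.0
```

Call:
jog_arm(rows=[[0,0,-40,0,0,9,-0.3],[0,0,-40,0,0,10,-0.3],[0,0,0,0,0,10,-0.3],[0,0,0,0,0,10,-0.3]])

```text
t: 9.9
position: [0.4336, 0.0985, 0.1512]
orientation: [0.001, 0.558, 0.83, 0.0]
force: [-0.5, 0.4, 0.3]
gripper_width: 0.0296
grasp_force: 0.0
```

```bash
python3 -c "
from h import *
bulbs('side',(('green',80),));bulbs('scene',(('green',80),));bulbs('wrist',(('green',80),),show='w4');
plan([(.54,.14,.15,80.4,50),(.54,.14,.031,80.4,40)])"
```

```text
side green 213 ctr [0.518 0.055] yaw -123.0 reach 0.05 pan u,v -0.23 -0.061 u range -0.276 -0.183
scene green 154 ctr [0.519 0.053] yaw -125.0 reach 0.047 pan u,v -0.227 -0.059 u range -0.274 -0.181
wrist green 1649 ctr [0.518 0.056] yaw -124.0 reach 0.056 pan u,v -0.23 -0.06 u range -0.277 -0.184
t 10.05 at [0.4333 0.0987 0.1507] yaw 112.6 F [-0.2  0.5 -0.6] w 0.0299 j [ 0.28  0.38 -0.77  2.05  0.36  0.84 -0.3 ]
[-1, 29, 0, 0.0, 0.0, 8.1, -0.3]
[3, 28, 0, 0.0, 0.0, 8.0, -0.3]
[7, 28, 0, 0.0, 0.0, 8.1, -0.3]
[12, 26, 1, 0.0, 0.0, 8.0, -0.3]
-- [0.54 0.14 0.15]
[0, 0, 40, 0.0, 0.0, 0.0, -0.3]
[0, 0, 39, 0.0, 0.0, 0.0, -0.3]
[0, 0, 40, 0.0, 0.0, 0.0, -0.3]
-- [0.54  0.14  0.031]
```

View pics/w4.png

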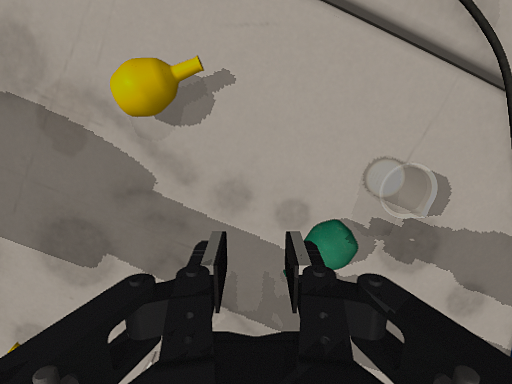

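The view shows green at (330,243) and the beaker (rim about (408,190), base about (384,178)) close behind it. There is a second yellow look-alike at (145,87), to be left alone. I'll measure the gap between green and the beaker.

```bash
python3 -c "
from h import *
print('base',world('wrist',[[384,178],[363,178],[384,158],[384,198]],z=0).round(3).tolist());print('rim',world('wrist',[[410,190],[382,190],[438,190],[410,163],[410,219]],z=.058).round(3).tolist())
print('yellow',world('wrist',[[143,87]],z=.0245).round(3))
for c in('scene','side'):
    a,d=imaging.camera(c)
    q=spotter.regions_of('beaker',c)[0]; ys,xs=np.nonzero(q['pixels']&(d>0)); w=world(c,np.c_[xs,ys],d[ys,xs]); k=(w[:,2]>.03)&(w[:,2]<.065)
    print(c,q['p'],cv2.minEnclosingCircle(w[k][:,:2].astype(np.float32)))
"
```

```text
base [[0.555, 0.149, 0.0], [0.535, 0.14, 0.0], [0.545, 0.167, 0.0], [0.566, 0.13, 0.0]]
rim [[0.552, 0.151, 0.058], [0.53, 0.142, 0.058], [0.574, 0.16, 0.058], [0.54, 0.171, 0.058], [0.565, 0.128, 0.058]]
yellow [[0.309 0.141 0.025]]
scene 0.8 ((0.5548065900802612, 0.14753487706184387), 0.02800731547176838)
side 0.64 ((0.5551835298538208, 0.14990699291229248), 0.028400016948580742)
```

```bash
python3 -c "
from h import *
plan([(.445,.056,.15,170.4,50),(.445,.056,.031,170.4,40),(.483,.038,.031,170.4,15)])"
```

```text
t 10.25 at [0.4332 0.0987 0.1504] yaw 112.6 F [ 0.3 -0.4  0.2] w 0.0303 j [ 0.28  0.38 -0.77  2.05  0.36  0.84 -0.3 ]
[-7, -1, 0, -0.0, -0.0, -9.6, -0.3]
[-7, -2, 0, -0.0, -0.0, -9.6, -0.3]
[-7, -3, 0, -0.0, -0.0, -9.6, -0.3]
[-6, -4, 0, -0.0, -0.0, -9.7, -0.3]
[-5, -6, 0, 0.0, -0.0, -9.6, -0.3]
[-4, -6, 0, 0.0, -0.0, -9.7, -0.3]
-- [0.445 0.056 0.15 ]
[0, 0, 40, 0.0, -0.0, 0.0, -0.3]
[0, 0, 40, 0.0, -0.0, 0.0, -0.3]
[0, 0, 39, 0.0, -0.0, 0.0, -0.3]
-- [0.445 0.056 0.031]
[-14, -4, 0, 0.0, -0.0, 0.0, -0.3]
[-13, -4, 0, 0.0, -0.0, 0.0, -0.3]
[-14, -4, 0, 0.0, -0.0, 0.0, -0.3]
-- [0.483 0.037 0.031]
```

Call:
jog_arm(rows=[[-7,-1,0,0,0,-9.6,-0.3],[-7,-2,0,0,0,-9.6,-0.3],[-7,-3,0,0,0,-9.6,-0.3],[-6,-4,0,0,0,-9.7,-0.3],[-5,-6,0,0,0,-9.6,-0.3]])

```text
t: 10.88
position: [0.4431, 0.0628, 0.1505]
orientation: [-0.0, 0.165, 0.986, 0.0]
force: [-0.2, 0.4, 0.5]
gripper_width: 0.03
grasp_force: 0.0
```

Call:
jog_arm(rows=[[-4,-6,0,0,0,-9.7,-0.3],[0,0,40,0,0,0,-0.3],[0,0,40,0,0,0,-0.3],[0,0,35,0,0,0,-0.3],[0,0,4,0,0,0,-0.3]])

```text
t: 11.5
position: [0.4435, 0.0559, 0.03]
orientation: [-0.002, 0.084, 0.996, -0.0]
force: [-0.2, -0.2, -0.6]
gripper_width: 0.0298
grasp_force: 0.0
```

Call:
jog_arm(rows=[[-14,-4,0,0,0,0,-0.3],[-14,-4,0,0,0,0,-0.3],[-14,-4,0,0,0,0,-0.3],[0,0,0,0,0,0,-0.3]])

```text
t: 12.0
position: [0.4858, 0.0362, 0.0319]
orientation: [0.001, 0.086, 0.996, 0.0]
force: [-0.5, -0.4, -0.2]
gripper_width: 0.0303
grasp_force: 0.0
```

```bash
python3 -c "
from h import *
bulbs('side',(('green',80),));bulbs('scene',(('green',80),),show='s5');
plan([])
a=cv2.imread('pics/s5.png');cv2.imwrite('pics/s5c.png',cv2.resize(a[100:240,180:390],None,fx=3.5,fy=3.5))
"
```

```text
side green 208 ctr [0.528 0.053] yaw -120.0 reach 0.048 pan u,v -0.229 -0.05 u range -0.275 -0.183
scene green 115 ctr [0.528 0.051] yaw -125.0 reach 0.043 pan u,v -0.227 -0.05 u range -0.273 -0.18
t 12.1 at [0.4842 0.037  0.0317] yaw 170.2 F [-0.3  0.2  0.8] w 0.0298 j [ 0.42  0.68 -0.85  2.09  0.78  0.73  0.46]
```

View pics/s5c.png

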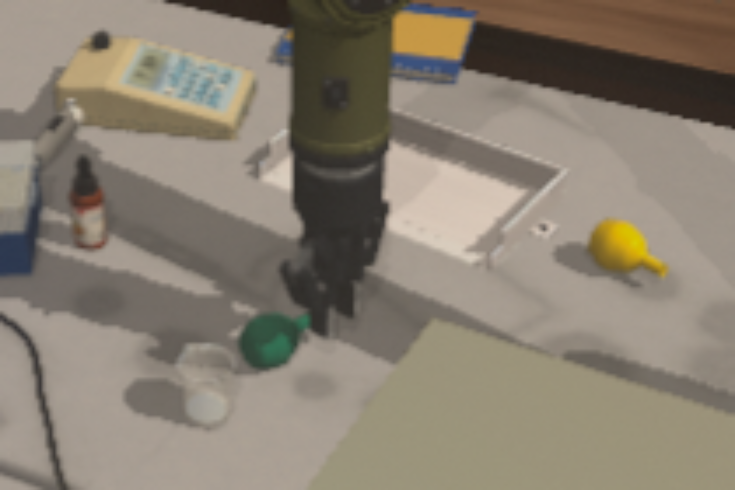

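The crop shows green at (268,340), with the fingers at (335,310) against its neck side and the beaker at (207,385) still clear. I'll keep going a little.

Call:
jog_arm(rows=[[-12,-4,0,0,0,0,-0.3],[-12,-4,0,0,0,0,-0.3],[0,0,0,0,0,0,-0.3],[30,0,0,0,0,0,-0.3],[20,0,-40,0,0,0,-0.3]])

```text
t: 12.72
position: [0.4544, 0.0335, 0.0702]
orientation: [-0.003, 0.085, 0.996, -0.0]
force: [0.4, -0.7, 0.9]
gripper_width: 0.0293
grasp_force: 0.0
```

Call:
jog_arm(rows=[[0,0,-40,0,0,10,-0.3],[0,0,-40,0,0,10,-0.3],[0,0,0,0,0,10,-0.3],[0,0,0,0,0,10,-0.3],[0,0,0,0,0,10,-0.3]])

```text
t: 13.35
position: [0.457, 0.0337, 0.1517]
orientation: [0.0, 0.5, 0.866, 0.0]
force: [-0.5, -0.1, -0.5]
gripper_width: 0.03
grasp_force: 0.0
```

```bash
python3 -c "
from h import *
bulbs('side',(('green',80),));bulbs('scene',(('green',80),),show='s6');bulbs('wrist',(('green',80),),show='w6');
plan([(.56,.12,.15,80.4,50),(.56,.12,.031,80.4,40)])
"
```

```text
side green 210 ctr [0.549 0.046] yaw -107.0 reach 0.056 pan u,v -0.226 -0.029 u range -0.268 -0.183
scene green 150 ctr [0.549 0.043] yaw -107.0 reach 0.052 pan u,v -0.222 -0.028 u range -0.265 -0.18
wrist green 2609 ctr [0.547 0.043] yaw -106.0 reach 0.05 pan u,v -0.222 -0.029 u range -0.264 -0.179
t 13.5 at [0.457  0.0338 0.1517] yaw 120.5 F [ 0.1 -0.2 -0.2] w 0.0301 j [ 0.44  0.41 -0.8   2.02  0.38  0.86 -0.03]
[4, 26, 0, 0.0, 0.0, 8.0, -0.3]
[8, 26, 0, 0.0, 0.0, 8.0, -0.3]
[12, 24, 1, 0.0, 0.0, 8.0, -0.3]
[15, 23, 0, 0.0, 0.0, 8.0, -0.3]
[18, 20, 1, 0.0, 0.0, 8.1, -0.3]
-- [0.56 0.12 0.15]
[0, 0, 40, 0.0, 0.0, -0.0, -0.3]
[0, 0, 39, 0.0, 0.0, -0.0, -0.3]
[0, 0, 40, 0.0, 0.0, -0.0, -0.3]
-- [0.56  0.12  0.031]
```

Call:
jog_arm(rows=[[4,26,0,0,0,8,-0.3],[8,26,0,0,0,8,-0.3],[10,24,1,0,0,8,-0.3],[12,22,0,0,0,8,-0.3],[8,20,1,0,0,8.1,-0.3]])

```text
t: 14.12
position: [0.5607, 0.1059, 0.1493]
orientation: [-0.0, 0.765, 0.644, -0.0]
force: [-0.0, 0.7, -0.6]
gripper_width: 0.0298
grasp_force: 0.0
```

Call:
jog_arm(rows=[[0,0,0,0,0,0,-0.3],[0,0,0,0,0,0,-0.3]])

```text
t: 14.38
position: [0.5594, 0.1045, 0.1492]
orientation: [-0.0, 0.764, 0.646, -0.001]
force: [0.3, -0.5, -0.3]
gripper_width: 0.0297
grasp_force: 0.0
```

```bash
python3 -c "
from h import *
bulbs('wrist',(('green',80),),show='w7');
plan([(.56,.106,.12,80.4,50),(.56,.106,.031,80.4,30)])
"
```

```text
wrist green 2446 ctr [0.549 0.044] yaw -103.0 reach 0.055 pan u,v -0.224 -0.028 u range -0.265 -0.182
t 14.425 at [0.5594 0.1043 0.1493] yaw 80.4 F [0.6 0.6 0.3] w 0.0302 j [ 0.13  0.53 -0.55  1.75  0.33  0.96 -0.72]
[2, 0, 29, -0.1, 0.0, -0.0, -0.3]
-- [0.56  0.106 0.12 ]
[0, 0, 30, 0.0, 0.0, -0.0, -0.3]
[0, 0, 30, 0.0, 0.0, -0.0, -0.3]
[0, 0, 29, 0.0, 0.0, -0.0, -0.3]
-- [0.56  0.106 0.031]
```

View pics/w7.png

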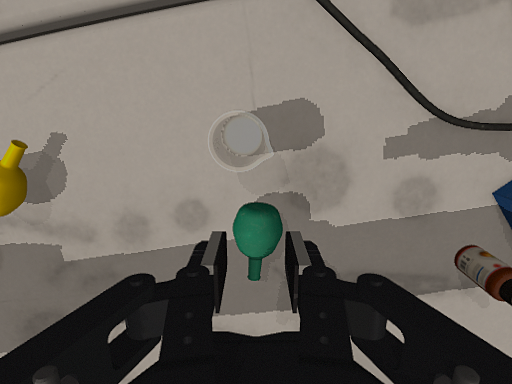

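Green is at (258,232) and well aligned. The beaker rim is centred at (238,141), with its front at (238,171) and its spout at (272,153). I'll check those edges before going down between them.

```bash
python3 -c "
from h import *
print(world('wrist',[[238,141],[238,172],[256,167],[272,153]],z=.058).round(3).tolist())
print('bulb rear',world('wrist',[[258,202]],z=.03).round(3))"
```

```text
[[0.552, 0.149, 0.058], [0.547, 0.125, 0.058], [0.563, 0.126, 0.058], [0.577, 0.135, 0.058]]
bulb rear [[0.558 0.088 0.03 ]]
```

Call:
jog_arm(rows=[[1,0,29,0,0,0,-0.3],[0,0,30,0,0,0,-0.3],[0,0,30,0,0,0,-0.3],[0,0,25,0,0,0,-0.3],[0,0,4,0,0,0,-0.3]])

```text
t: 15.05
position: [0.5589, 0.1049, 0.0304]
orientation: [-0.001, 0.765, 0.644, -0.001]
force: [0.3, -0.4, 0.1]
gripper_width: 0.0298
grasp_force: 0.0
```

Call:
jog_arm(rows=[[-15,0,0,0,0,0,-0.3],[-20,0,0,0,0,0,-0.3],[-20,0,0,0,0,0,-0.3],[-20,0,0,0,0,0,-0.3],[-20,0,0,0,0,0,-0.3]])

```text
t: 15.68
position: [0.5441, 0.0098, 0.0322]
orientation: [0.0, 0.766, 0.643, 0.0]
force: [0.1, 0.5, 0.9]
gripper_width: 0.0303
grasp_force: 0.3
```

```bash
python3 -c "
from h import *
bulbs('scene',show='s8');bulbs('side');plan([])"
```

```text
green few 0
scene red 135 ctr [ 0.601 -0.274] yaw -101.0 reach 0.052 pan u,v 0.082 0.076 u range 0.041 0.122
green few 36
side red 111 ctr [ 0.596 -0.273] yaw -112.0 reach 0.054 pan u,v 0.082 0.071 u range 0.037 0.126
t 15.775 at [0.5436 0.0077 0.0318] yaw 79.9 F [-0.6  0.1 -0.8] w 0.0296 j [ 0.25  0.64 -0.48  1.94  0.46  0.67 -0.7 ]
```

Call:
jog_arm(rows=[[-20,0,0,0,0,0,-0.3],[-20,0,0,0,0,0,-0.3],[-20,0,0,0,0,0,-0.3],[-20,0,0,0,0,0,-0.3],[-20,0,0,0,0,0,-0.3]])

```text
t: 16.4
position: [0.5273, -0.0867, 0.032]
orientation: [0.0, 0.765, 0.644, 0.0]
force: [0.9, 1.0, 1.0]
gripper_width: 0.0298
grasp_force: 0.2
```

```bash
python3 -c "
from h import *
for c in('scene','side','wrist'): bulbs(c,(('green',80),))
plan([])"
```

```text
green few 35
side green 70 ctr [ 0.51  -0.133] yaw -147.0 reach 0.037 pan u,v -0.042 -0.037 u range -0.087 0.003
wrist green 5057 ctr [ 0.521 -0.11 ] yaw 92.0 reach 0.03 pan u,v -0.067 -0.029 u range -0.111 -0.023
t 16.55 at [ 0.527  -0.0872  0.0318] yaw 80.0 F [-0.1  0.9  0.7] w 0.0302 j [ 0.44  0.64 -0.49  1.96  0.48  0.66 -0.53]
```

Call:
jog_arm(rows=[[-21,0,0,0,0,0,-0.3],[-21,0,0,0,0,0,-0.3],[-21,0,0,0,0,0,-0.3],[-21,0,0,0,0,0,-0.3],[-20,0,0,0,0,0,-0.3]])

```text
t: 17.18
position: [0.51, -0.1878, 0.0319]
orientation: [-0.0, 0.765, 0.644, 0.001]
force: [-0.0, 0.6, -0.3]
gripper_width: 0.0296
grasp_force: 0.2
```

Call:
jog_arm(rows=[[-16,0,0,0,0,0,-0.3],[0,0,0,0,0,0,-0.3],[20,0,0,0,0,0,-0.3],[40,0,-20,0,0,0,-0.3],[50,0,-40,0,0,0,-0.3]])

```text
t: 17.8
position: [0.5244, -0.094, 0.0902]
orientation: [-0.001, 0.765, 0.644, -0.0]
force: [1.7, 0.3, 0.0]
gripper_width: 0.0299
grasp_force: 0.0
```

Call:
jog_arm(rows=[[40,-40,-50,0,0,0,-0.3],[0,-40,-40,0,0,0,-0.3],[0,0,0,0,0,0,-0.3]])

```text
t: 18.18
position: [0.4579, -0.0487, 0.1747]
orientation: [0.002, 0.763, 0.646, 0.001]
force: [0.5, -0.5, -0.3]
gripper_width: 0.0298
grasp_force: 0.0
```

```bash
python3 -c "
from h import *
for c in('scene','side'): bulbs(c,show=c+'9')
plan([])
a=cv2.imread('pics/scene9.png');cv2.imwrite('pics/s9c.png',cv2.resize(a[100:280,180:400],None,fx=3.3,fy=3.3))"
```

```text
scene green 79 ctr [ 0.498 -0.259] yaw -107.0 reach 0.05 pan u,v 0.084 -0.027 u range 0.041 0.127
scene red 146 ctr [ 0.6   -0.273] yaw -107.0 reach 0.054 pan u,v 0.08 0.075 u range 0.037 0.123
side green 104 ctr [ 0.498 -0.255] yaw -102.0 reach 0.049 pan u,v 0.08 -0.028 u range 0.039 0.121
side red 158 ctr [ 0.598 -0.272] yaw -103.0 reach 0.056 pan u,v 0.08 0.074 u range 0.038 0.121
t 18.275 at [ 0.4591 -0.0508  0.1724] yaw 80.3 F [ 0.3 -1.1 -0.3] w 0.0296 j [ 0.54  0.36 -0.65  1.98  0.28  0.89 -0.43]
```

View pics/s9c.png

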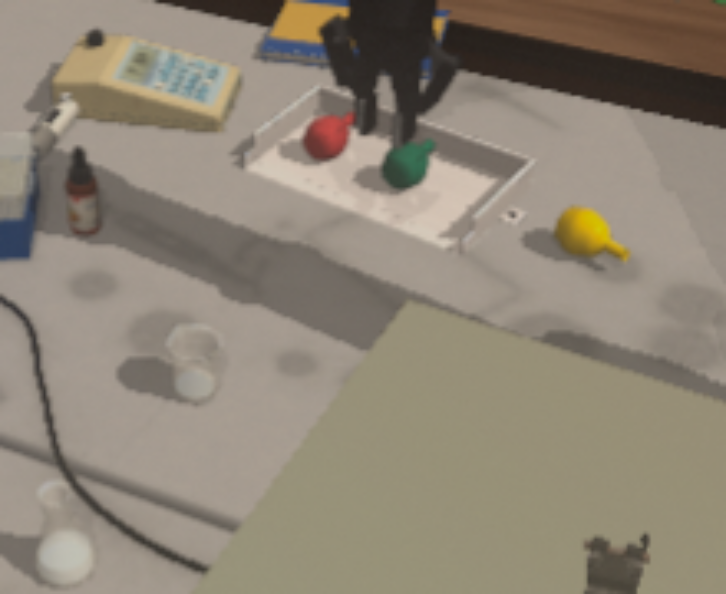

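The crop shows both bulbs, red (327,137) and green (406,165), fully inside the tray, each between 37 and 127 mm in from the lip. The beaker, dropper and flask are standing where they were, and the arm is clear.

```bash
python3 -c "
from bench import r
print(r.finish_job())"
```

```text
the job is handed in; nothing more can be done
None
```

The red and green bulbs were swept fully inside the tray, the beaker, dropper bottle and flask were left standing where they were, and the job was handed in at about 18 s.

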